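# Pop the label printer's service hatch and press reset

### The arm

A 6-joint arm with a two-finger parallel gripper is mounted at the origin on the work surface. World frame = base frame: x ahead of the robot, y to its left, z up, the work surface at z = 0. Lengths are in m, angles in rad, forces in N, time in s.
With the tool pointing down it reaches from about 0.35 to 0.975 m from the base axis. Payload 7.1 kg.
Tool frame: the origin (TCP) lies between the finger pads; the fingertips stand 11 mm ahead of it and the grasp point (between the pads) lies 8 mm behind it; x points along the fingers, y is the direction in which the jaws open and shut, and the axes are right-handed (so a half turn about x gives the same grasp; the last joint's range is limited). The gripper opens to 88 mm and grips with 3 to 60 N. Pads are 20 mm wide; open, the fingers measure 115 mm over their backs; the gripper's body (75 mm by 178 mm) begins 61 mm behind the grasp point.
Start: joints at [-1.312, 0.423, 1.63, -0, 1.089, -0.019], TCP at [0.171, -0.601, 0.234] pointing down, gripper open.
Joint ranges: [-3, 3], [-0.9, 2.11], [0.09, 2.58], [-1.31, 4.45], [0.11, 2.69], [-2.54, 2.54]. Speed limits (rad/s): [2.39, 2.39, 3.01, 3.14, 3.14, 3.14].

### API

Orientations are given as a unit quaternion [w, x, y, z].
In Python, from workcell import * gives the robot as it stands.
- The arm moves only by the tool carry_out, never from a script. Its argument "increments" is a list of rows, each a list of 5 numbers: the closure in counts, from 0 (fully open) to 255 (shut), then the shift along the tool's x, y, z in mm, then the turn about the tool's x in degrees. A call has 1 to 5 rows; each row shifts and turns the commanded pose from where the row before left it, along the tool's axes as they then stand; what a row does not reach is not made up. A row lasts 1/10 s, in which the tool goes at most 50 mm and 8.59 degrees, less where a joint would pass 70% of its speed; a pose out of reach is approached as far as the arm can. A call with a gripper value outside its range is refused whole. The fingers move at their own pace and stop on an object; "grip_force" is the grip in N (left out, the last holds). Time passes only in rows, so rows that do not move let the fingers close. It gives the time, the measured TCP pose, the force and the opening at its end, in the units of the state.
- read_state(): the state, without advancing time (a new reading comes with each control period).
- read_camera(name): name is "side" or "top" or "wrist"; returns the picture (384x512x3 uint8, red, green, blue); there is no depth.
- camera_model(name): a dict with "K" (3x3 intrinsics, pixels), "rvec" (rotation vector, rad) and "tvec" (3), from world to camera coordinates, as OpenCV has them. Camera axes: x right, y down, z forward; pixel columns grow to the right and rows downward; lengths in m; the calibration is good to about 2 mm. A picture is of the moment at which its call begins: read the wrist's pose just before it. camera_model takes no time and is no camera call; for the wrist camera it gives the pose at the moment of the call.
- hand_in(): hands the job in, once; it reports no verdict.
The state is a dict: "time_s": time; "qpos": joint angles; "joint_velocities": joint speeds; "joint_torque": joint torques, N m; "ee_pos": TCP position; "orientation": TCP orientation; "ft_force": force on the tool from outside, world axes, zero at the start; "wrist_torque": the same for the moment, N m; "opening": opening from 0.0 (shut) to 1.0 (fully open).
Only numpy, scipy, OpenCV 4.12 (cv2) and the standard library are available. Lean on these libraries where they do the work, as an engineer would, in place of code of your own. Each camera call takes 0.05 s, during which the arm holds its last target.

### The job

Press the label printer's service hatch once, on its ribbed near edge, so that it pops up; wait until it stands fully open by itself, without touching it. Then press the reset button in the well beneath it all the way down and let it up again. Leave the hatch standing open, do not push it back down, and leave the two keys and everything else on the desk alone; nothing needs to be picked up.

Things in the scene. Friction and masses are not known exactly. Their poses are not given: they have to be found in the camera images.
- printer: desktop label printer, white plastic, fixed: 200 (its x) x 170 (y) x 100 mm high, label slot in its front (-x) face. Origin at the centre of its underside, z up. The service hatch is in the back part of its top, the reset button in the well under it. The front part of the top carries two keys with an eraser between them; a stamp stands beside the hatch on the +y side.
- hatch (a joint): angle (rad) of the hatch. 0 = shut and latched, negative = pushed in (stop at -0.095, about 7 mm at the place to press), positive = open (stop at 2.2, leaning back past upright). Push-push latch: pushed in by 0.07 rad or more (5 mm at the place to press; about 2 N, then a firm stop) and let go, it rises by itself on a damped spring in about 3 s and stands open. Pushing it down again would latch it shut.
- hatch_edge (a point): the place to press: middle of the hatch's upper face (4 mm above the printer's top), 14 mm in from its free near (-x) edge, marked by fine ribs. The hatch is a grey flap 83 x 94 x 5 mm. The point moves with the hatch: open, it stands behind the well. A latch tongue sticks 31 mm out of the hatch's underside there.
- hatch_hinge (a point): middle of the hatch's hinge line, its far edge, along the printer's y at printer's x = +75, y = 0, z = 100 mm; 70 mm from the place to press
- reset (a joint): travel of the reset button (m): 0 = up, 0.006 = fully down, which takes about 5 N; it springs back.
- reset_top (a point): centre of the top of the reset button, round, grey, 24 mm across, in the well under the hatch at printer's x = +35, y = 0, z = 77 mm (23 mm below the printer's top); moves with the button. The well spans printer's x -9 to +75 mm, y -49 to +49 mm; its floor is 45 mm below the top.
- left_key (a joint): travel (m) of a round key 20 mm across, standing 18 mm proud of the front part of the printer's top at printer's x = -62, y = +50 mm; 0 = up, 0.005 = down; not to be pressed
- right_key (a joint): the same for the other key, at printer's x = -62, y = -50 mm; not to be pressed
- stamp: wooden-handled rubber stamp standing upright on top of the printer beside the hatch, 24 mm across, 52 mm high; origin at the centre of its foot; loose, to be left alone
- eraser: small dark eraser, 20 x 42 x 13 mm, lying on the front part of the printer's top between the two keys; origin at the centre of its underside; loose, to be left alone
- pen_pot: round black pot of pens, 76 mm across, pens up to 150 mm high; origin at the centre of its foot; loose, to be left alone
- stapler: stapler lying on the table, 130 x 34 x 50 mm; origin at the centre of its underside; loose, to be left alone
- hole_punch: steel two-hole punch on the table, 110 x 100 x 66 mm; origin at the centre of its underside; loose, to be left alone
- tape_stand: heavy black tape dispenser on the table, 150 x 60 x 86 mm; origin at the centre of its underside; loose, to be left alone
- marker: capped green marker pen lying on the table, 16 mm thick, 141 mm long; origin below its middle, at table level at the start; loose, to be left alone

How it is judged:
By the outcome, as a careful person would: the job done as asked, in the order asked, and still so for the second after the job is handed in, with the robot touching nothing.
It also fails if it takes over 40 s, if anything falls off the work surface, if the arm or the gripper's body presses on something with over 40 N, if the wrist force passes 120 N, or if a joint passes its speed limit or range.

## Working session

There is one attempt and no reset: what is moved stays moved. The work goes in short steps, Python scripts to look and compute and a tool call to move; the robot and the scene stay as the last step left them, time stands still between calls to the robot, and variables do not carry over. Pictures are saved under pics/ and viewed, and the job is handed in when it is done.

Besides the shell and the picture viewer there is one more tool, called after "Request:" in YAML: its name, and indented under it one key for each argument. carry_out: Moves the arm, as the interface text tells. Its arguments: {"type":"object","properties":{"increments":{"type":"array","items":{"type":"array","items":{"type":"number"}}},"grip_force":{"type":"number"}},"required":["increments"]}

```bash
mkdir -p pics; ls; python3 - <<'E'
from workcell import *
import cv2
print(read_state())
for n in("side","top","wrist"):
    m=camera_model(n);print(n,m)
    cv2.imwrite(f"pics/{n}0.png",cv2.cvtColor(read_camera(n),cv2.COLOR_RGB2BGR))
E
```

```text
pics
{'time_s': 0.0, 'qpos': array([-1.31204183e+00,  4.23862300e-01,  1.63071706e+00, -3.40999166e-05,
        1.08859246e+00, -1.89873076e-02]), 'joint_velocities': array([-0.00116714, -0.00131591,  0.00050129, -0.00123699,  0.00283378,
        0.00062887]), 'joint_torque': array([ 2.78599597e-03, -5.44619787e+01, -2.73668200e+01,  6.44697645e-02,
        2.27323745e-02, -1.10122014e-04]), 'ee_pos': array([ 0.17124622, -0.60050155,  0.23287766]), 'orientation': array([-0.09733372, -0.70022104, -0.09843978,  0.70037579]), 'ft_force': array([ 0.89118914, -0.11562347,  0.43248841]), 'wrist_torque': array([-0.00484246,  0.0005337 , -0.02120699]), 'opening': 0.9999894752043839}
side {'K': array([[404.92493785,   0.        , 255.16622295],
       [  0.        , 404.92493785, 195.40698873],
       [  0.        ,   0.        ,   1.        ]]), 'rvec': array([ 2.2035272 , -0.30084628,  0.14301268]), 'tvec': array([-0.46653275,  0.19767206,  0.69786512])}
top {'K': array([[375.32802521,   0.        , 266.24457374],
       [  0.        , 375.32802521, 195.41445667],
       [  0.        ,   0.        ,   1.        ]]), 'rvec': array([ 2.10948667, -2.16537624,  0.20428042]), 'tvec': array([0.0625978 , 0.51359484, 0.86965728])}
wrist {'K': array([[285.15677908,   0.        , 251.88609602],
       [  0.        , 285.15677908, 192.70456458],
       [  0.        ,   0.        ,   1.        ]]), 'rvec': array([-2.3320248 ,  1.75813343,  0.23720988]), 'tvec': array([-0.62468433, -0.03112549,  0.39008498])}
```

View pics/side0.png

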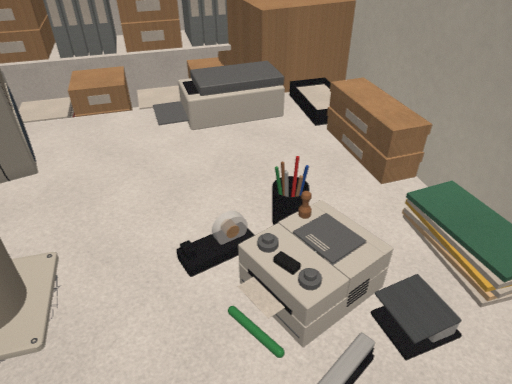

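View pics/top0.png

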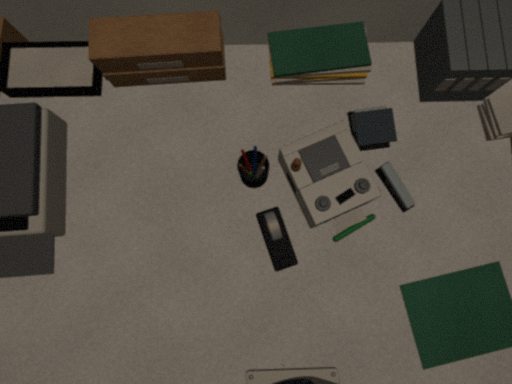

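View pics/wrist0.png

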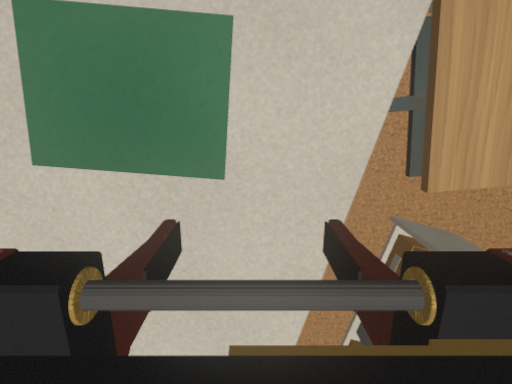

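The side view shows the printer with its hatch at about (330,238), keys at (267,242) and (310,278). In the top view the hatch is at about (324,158), keys at (322,203) and (362,186). The wrist camera doesn't see the printer yet. I'll enlarge both fixed views.

```bash
cat > h.py <<'E'
import numpy as np, cv2
from workcell import *
def ray(n,px,m=None):
    m=m or camera_model(n);R=cv2.Rodrigues(m["rvec"])[0]
    u=cv2.undistortPoints(np.array([[px]],float),m["K"],None)[0,0]
    d=R.T@np.array([u[0],u[1],1]);return -R.T@m["tvec"],d/np.linalg.norm(d)
def onz(n,px,z,m=None):
    c,d=ray(n,px,m);return c+d*(z-c[2])/d[2]
def proj(n,P,m=None):
    m=m or camera_model(n)
    return cv2.projectPoints(np.array(P,float).reshape(-1,3),m["rvec"],m["tvec"],m["K"],None)[0][:,0]
def tri(a,pa,b,pb):
    c1,d1=ray(a,pa);c2,d2=ray(b,pb)
    s=np.linalg.lstsq(np.c_[d1,-d2],c2-c1,rcond=None)[0]
    p,q=c1+s[0]*d1,c2+s[1]*d2
    return (p+q)/2,np.linalg.norm(p-q)
E
python3 - <<'E'
import cv2
a=cv2.imread('pics/top0.png')[95:245,230:420];cv2.imwrite('pics/t1.png',cv2.resize(cv2.convertScaleAbs(a,alpha=1.5),None,fx=4,fy=4,interpolation=cv2.INTER_CUBIC))
a=cv2.imread('pics/side0.png')[180:330,230:400];cv2.imwrite('pics/s1.png',cv2.resize(a,None,fx=4,fy=4,interpolation=cv2.INTER_CUBIC))
E
```

```text
(no output)
```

View pics/t1.png

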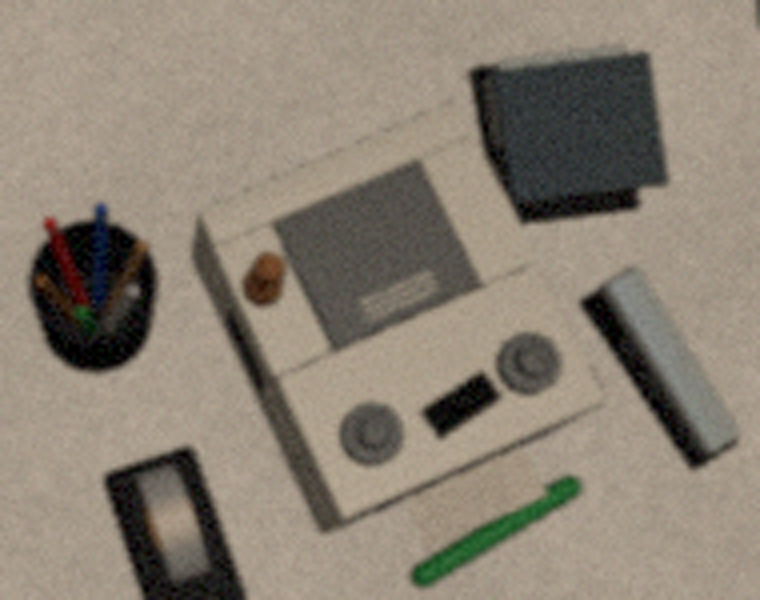

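View pics/s1.png

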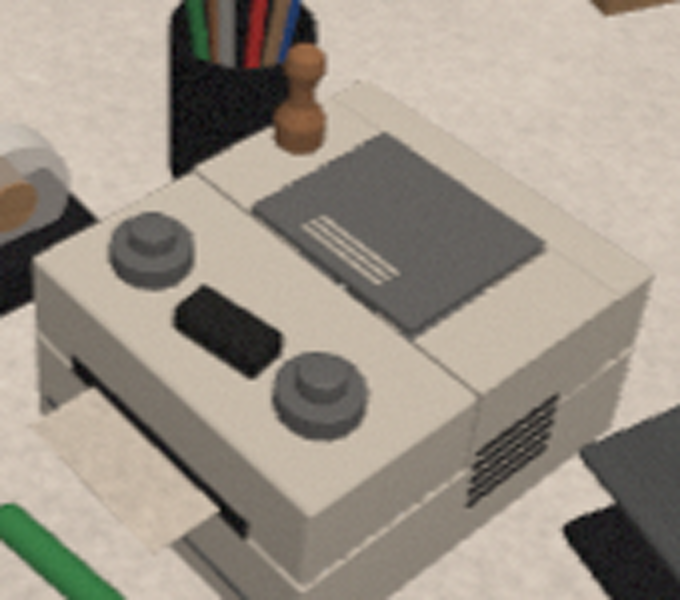

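Top crop: hatch corners are at (275,220), (418,160), (482,284), (335,350), and the ribs at (398,296). Side crop: corners (385,132), (545,243), (413,332), (252,208), and the ribs at (350,249). I'll triangulate these.

```bash
cat > m.py <<'E'
from h import *
T=lambda p:((p[0]+.5)/4-.5+230,(p[1]+.5)/4-.5+95)
S=lambda p:((p[0]+.5)/4-.5+230,(p[1]+.5)/4-.5+180)
tp=[(275,220),(418,160),(482,284),(335,350),(398,296)]
sp=[(385,132),(545,243),(413,332),(252,208),(350,249)]
for a,b in zip(tp,sp):
    print(*[np.round(x*1000,1) for x in tri("top",T(a),"side",S(b))],np.round(onz("top",T(a),.104)*1e3,1),np.round(onz("side",S(b),.104)*1e3,1))
C=np.array([(onz("top",T(a),.104)+onz("side",S(b),.104))[:2]/2 for a,b in zip(tp,sp)])
loc=np.array([[75,47],[75,-47],[-9,-47],[-9,47],[5,0]])/1000.
A=cv2.estimateAffinePartial2D(loc,C)[0]
# rigid
l=loc-loc.mean(0);c=C-C.mean(0)
th=np.arctan2((l[:,0]*c[:,1]-l[:,1]*c[:,0]).sum(),(l*c).sum())
R=np.array([[np.cos(th),-np.sin(th)],[np.sin(th),np.cos(th)]]);t=C.mean(0)-R@loc.mean(0)
print("yaw",np.degrees(th),"origin",t,"scale",np.hypot(A[0,0],A[1,0]),"resid mm",np.round((C-(loc@R.T+t))*1e3,1))
P=lambda x,y,z:np.r_[R@[x,y]+t,z]
for n,p in dict(edge=(.005,0,.104),reset=(.035,0,.077),lk=(-.062,.05,.118),rk=(-.062,-.05,.118),c1=(-.1,.085,.1),c2=(-.1,-.085,.1),c3=(.1,-.085,.1)).items():
    w=P(*p);q=proj("top",w)[0];s=proj("side",w)[0]
    print(n,np.round(w,4),"t1",np.round((q-[230,95])*4+1.5),"s1",np.round((s-[230,180])*4+1.5))
from scipy.spatial.transform import Rotation as Ro
st=read_state();q=st["orientation"];M=Ro.from_quat(np.r_[q[1:],q[0]]).as_matrix();print(M,st["ee_pos"])
E
python3 m.py
```

```text
[611.3 -27.6 102.6] 0.0 [610.9 -27.5 104. ] [610.5 -29.1 104. ]
[ 646.6 -113.6  102.3] 1.0 [ 645.5 -113.   104. ] [ 646.  -115.1  104. ]
[ 571.  -146.3  103.1] 2.0 [ 569.7 -145.7  104. ] [ 571.6 -147.   104. ]
[534.4 -59.2 102. ] 2.3 [532.8 -58.6 104. ] [534.7 -61.2 104. ]
[564.6 -96.8 104.4] 1.8 [563.8 -96.6 104. ] [565.7 -96.3 104. ]
yaw 22.629086740640275 origin [ 0.55983769 -0.09955956] scale 0.9871288805034285 resid mm [[-0.3 -1. ]
 [-1.4  0. ]
 [ 1.1  0. ]
 [ 0.3 -0.3]
 [ 0.3  1.2]]
edge [ 0.5645 -0.0976  0.104 ] t1 [400. 295.] s1 [348. 252.]
reset [ 0.5921 -0.0861  0.077 ] t1 [370. 261.] s1 [392. 267.]
lk [ 0.4834 -0.0773  0.118 ] t1 [376. 431.] s1 [149. 231.]
rk [ 0.5218 -0.1696  0.118 ] t1 [535. 359.] s1 [319. 375.]
c1 [ 0.4348 -0.0596  0.1   ] t1 [344. 521.] s1 [ 26. 256.]
c2 [ 0.5002 -0.2165  0.1   ] t1 [611. 400.] s1 [307. 519.]
c3 [ 0.6848 -0.1395  0.1   ] t1 [457.  98.] s1 [656. 272.]
[[-2.84520781e-04  2.74160360e-01 -9.61683948e-01]
 [ 1.10948126e-03 -9.61683309e-01 -2.74160506e-01]
 [-9.99999344e-01 -1.14497468e-03 -3.05568956e-05]] [ 0.1712947  -0.60065549  0.233095  ]
```

```bash
cat > c.py <<'E'
from h import *
R=np.array([[np.cos(.39495),-np.sin(.39495)],[np.sin(.39495),np.cos(.39495)]]);t=np.array([.55984,-.09956])
inv=lambda w:np.round(1e3*(R.T@(w[:2]-t)),1)
T=lambda p:((p[0]+.5)/4-.5+230,(p[1]+.5)/4-.5+95)
S=lambda p:((p[0]+.5)/4-.5+230,(p[1]+.5)/4-.5+180)
print("stamp foot side",inv(onz("side",S((300,141)),.1)),"head top",inv(onz("top",T((270,264)),.147)),"side head",inv(onz("side",S((306,60)),.145)))
print("punch corners z66",[inv(onz("top",T(p),.066)) for p in [(497,70),(648,55),(665,183),(520,195)]])
print("punch base z0",[inv(onz("top",T(p),.0)) for p in [(522,220),(637,207),(473,70)]])
def rect(c,psi,hl,hw):  # long axis at psi from +y toward -x
    a=np.radians(psi);u=np.array([-np.sin(a),np.cos(a)]);v=np.array([np.cos(a),np.sin(a)])
    return np.array([c+s*hl*u+q*hw*v for s,q in((1,1),(1,-1),(-1,-1),(-1,1))])
def clr(poly,pt): return -cv2.pointPolygonTest(poly.astype(np.float32).reshape(-1,1,2),(float(pt[0]),float(pt[1])),True)
st=np.array([46,66.])
hb=[(112,y) for y in np.linspace(-47,47,20)]+[(91,y) for y in np.linspace(-10,10,5)]
import itertools
res=[]
for psi in range(-80,95,5):
  for cx,cy in itertools.product((25,30,35,40),(-10,-5,0,5)):
    p=rect(np.array([cx,cy]),psi,89,37.5)
    res.append((min(clr(p,st)-12,min(clr(p,h) for h in hb)),clr(p,st)-12,min(clr(p,h) for h in hb),psi,cx,cy))
res.sort(reverse=True)
for r in res[:12]:print(np.round(r,1))
E
python3 c.py
```

```text
stamp foot side [42.5 68.3] head top [43.1 69.4] side head [43.5 70. ]
punch corners z66 [array([ 115.4, -128.4]), array([  86. , -219.2]), array([   8. , -190.2]), array([  37.3, -105.2])]
punch base z0 [array([  33.6, -124. ]), array([  10.8, -197.3]), array([ 139.8, -140.7])]
[ 11.3  11.3  12.5  35.   25.  -10. ]
[ 8.4  8.4  9.7 35.  25.  -5. ]
[  7.2   7.2   8.4  35.   30.  -10. ]
[  6.7   6.7  19.3  30.   25.  -10. ]
[ 5.6  5.6  6.8 35.  25.   0. ]
[  5.4  15.4   5.4  40.   25.  -10. ]
[ 4.3  4.3  5.6 35.  30.  -5. ]
[ 4.2  4.2 16.8 30.  25.  -5. ]
[  3.1   3.1   4.4  35.   35.  -10. ]
[ 2.7  2.7  5.3 35.  25.   5. ]
[  2.4   2.4  15.   30.   30.  -10. ]
[ 2.1 12.2  2.1 40.  25.  -5. ]
```

Request:
carry_out:
  increments:
    - [255,-40,0,0,-6.7]
    - [255,-30,0,0,0]
    - [255,0,-20,-35,0]
    - [255,0,-20,-35,0]
    - [255,0,-20,-35,0]
  grip_force: 5

```text
time_s: 0.65
ee_pos: [0.2457, -0.5041, 0.3036]
orientation: [0.138, 0.693, 0.138, -0.693]
ft_force: [0.2, 0.4, -0.7]
opening: 0.586
```

Request:
carry_out:
  increments:
    - [255,0,-20,-35,0]
    - [255,0,-20,-35,0]
    - [255,0,-20,-35,0]
    - [255,0,-20,-35,0]
    - [255,0,-20,-35,0]

```text
time_s: 1.15
ee_pos: [0.369, -0.3441, 0.3036]
orientation: [-0.139, -0.693, -0.139, 0.693]
ft_force: [-0.0, -0.6, -0.9]
opening: 0.128
```

```bash
cat > st.py <<'E'
from h import *
import sys
from scipy.spatial.transform import Rotation as Ro
R=np.array([[np.cos(.39495),-np.sin(.39495)],[np.sin(.39495),np.cos(.39495)]]);t=np.array([.55984,-.09956])
st=read_state();q=st["orientation"];M=Ro.from_quat(np.r_[q[1:],q[0]]).as_matrix()
p=st["ee_pos"];pp=(R.T@(p[:2]-t))*1e3
a=np.degrees(np.arctan2(M[1,1],M[0,1]))
print("t",st["time_s"],"tcp",np.round(p*1e3,1),"printer xy",np.round(pp,1),"tip z",round(p[2]*1e3-11,1),"yaw y",round(a,2),"F",np.round(st["ft_force"],2),"open",st["opening"],"q",np.round(st["qpos"],2))
m=camera_model("wrist");c=-cv2.Rodrigues(m["rvec"])[0].T@m["tvec"];print("cam in tool",np.round(M.T@(c-p),3))
if len(sys.argv)>2:
    w=np.r_[R@(np.array([float(sys.argv[1]),float(sys.argv[2])])/1e3)+t,p[2]]
    print("shift mm",np.round(M.T@(w-p)*1e3,1))
E
python3 st.py 5 0
```

```text
t 1.15 tcp [ 369.  -344.1  303.6] printer xy [-270.3 -152.3] tip z 292.6 yaw y -67.39 F [-0.02 -0.62 -0.91] open 0.12791929042143482 q [-0.77  0.16  1.82  0.    1.16  0.4 ]
cam in tool [-0.151  0.001 -0.073]
shift mm [   0.  -152.4 -275.2]
```

Request:
carry_out:
  increments:
    - [255,0,-19,-34,0]
    - [255,0,-19,-34,0]
    - [255,0,-19,-34,0]
    - [255,0,-19,-34,0]
    - [255,0,-19,-34,0]

```text
time_s: 1.65
ee_pos: [0.4894, -0.1911, 0.3036]
orientation: [-0.139, -0.693, -0.139, 0.693]
ft_force: [0.1, -0.5, -0.2]
opening: 0.005
```

Request:
carry_out:
  increments:
    - [255,0,-19,-34,0]
    - [255,0,-19,-34,0]
    - [255,0,-19,-37,0]
    - [255,0,0,0,0]
    - [255,0,0,0,0]

```text
time_s: 2.15
ee_pos: [0.5637, -0.099, 0.3031]
orientation: [-0.139, -0.693, -0.139, 0.694]
ft_force: [-0.2, -0.0, -0.4]
opening: 0.007
```

```bash
python3 st.py 5 0;python3 - <<'E'
from h import *
m=camera_model("wrist");im=read_camera("wrist")
cv2.imwrite("pics/w1.png",cv2.cvtColor(im,cv2.COLOR_RGB2BGR))
R=np.array([[np.cos(.39495),-np.sin(.39495)],[np.sin(.39495),np.cos(.39495)]]);t=np.array([.55984,-.09956])
for p in [(5,0,104),(75,47,104),(75,-47,104),(-9,47,104),(-9,-47,104),(-62,50,118),(-62,-50,118)]:
    print(p,np.round(proj("wrist",np.r_[R@(np.array(p[:2])/1e3)+t,p[2]/1e3],m)[0],1))
E
```

```text
t 2.15 tcp [563.7 -99.  303.1] printer xy [ 3.8 -0.9] tip z 292.1 yaw y -67.27 F [-0.2 -0.  -0.4] open 0.007197684326465953 q [-0.19  0.27  1.68 -0.    1.19  0.98]
cam in tool [-0.151  0.001 -0.073]
shift mm [-0.  -0.9 -1.2]
(5, 0, 104) [250.7 174.3]
(75, 47, 104) [211.1 116.2]
(75, -47, 104) [290.5 116.4]
(-9, 47, 104) [213.5 185.1]
(-9, -47, 104) [287.9 185.3]
(-62, 50, 118) [211.  228.4]
(-62, -50, 118) [290.1 228.7]
```

View pics/w1.png

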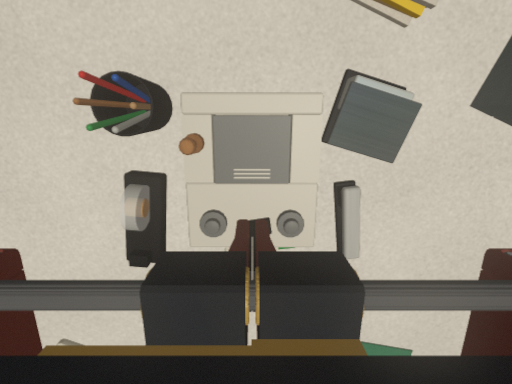

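The wrist view shows the hatch corners at about (213,114), (291,114), (290,184), (213,184), with ribs at (252,174). That is within 1–2 px (about 1.5 mm) of prediction. The arm is aligned with the printer, so I descend.

Request:
carry_out:
  increments:
    - [255,40,-0.5,-1.5,0]
    - [255,40,0,0,0]
    - [255,40,0,0,0]
    - [255,35,0,0,0]
    - [255,20,0,0,0]

```text
time_s: 2.7
ee_pos: [0.5624, -0.0997, 0.126]
orientation: [-0.138, -0.692, -0.138, 0.695]
ft_force: [0.2, 0.0, 0.3]
opening: 0.01
```

Request:
carry_out:
  increments:
    - [255,3,0,0,0]
    - [255,2,0,0,0]
    - [255,1,0,0,0]
    - [255,0,0,0,0]

```text
time_s: 3.1
ee_pos: [0.5657, -0.099, 0.124]
orientation: [0.139, 0.694, 0.138, -0.693]
ft_force: [-0.8, 0.0, 1.1]
opening: 0.004
```

```bash
python3 st.py 5.5 0
```

```text
t 3.1 tcp [565.7 -99.  124. ] printer xy [ 5.6 -1.7] tip z 113.0 yaw y -67.41 F [-0.75  0.02  1.07] open 0.003859175818099718 q [-0.19  0.5   1.82 -0.    0.83  0.98]
cam in tool [-0.151  0.001 -0.073]
shift mm [-0.  -1.7  0.1]
```

Request:
carry_out:
  increments:
    - [255,4,-1,0,0]
    - [255,3,0,0,0]
    - [255,1.5,0,0,0]
    - [255,0,0,0,0]

```text
time_s: 3.5
ee_pos: [0.5647, -0.0976, 0.1142]
orientation: [0.139, 0.693, 0.139, -0.693]
ft_force: [-0.1, 0.3, 1.0]
opening: 0.001
```

Request:
carry_out:
  increments:
    - [255,1.5,0,0,0]
    - [255,1.5,0,0,0]
    - [255,1,0,0,0]

```text
time_s: 3.8
ee_pos: [0.5647, -0.0976, 0.1101]
orientation: [0.139, 0.693, 0.139, -0.693]
ft_force: [-0.2, -0.2, 2.4]
opening: 0.004
```

Request:
carry_out:
  increments:
    - [255,1,0,0,0]
    - [255,0,0,0,0]

```text
time_s: 4.0
ee_pos: [0.5647, -0.0976, 0.1093]
orientation: [0.139, 0.693, 0.139, -0.693]
ft_force: [0.2, 1.0, 4.3]
opening: 0.01
```

Request:
carry_out:
  increments:
    - [255,0.7,0,0,0]
    - [255,0,0,0,0]

```text
time_s: 4.2
ee_pos: [0.5648, -0.0976, 0.1091]
orientation: [0.139, 0.694, 0.139, -0.693]
ft_force: [-2.0, 0.8, 8.9]
opening: 0.004
```

The push has reached the firm stop, so I retreat quickly, up and away from the hatch.

Request:
carry_out:
  increments:
    - [255,-30,0,0,0]
    - [255,-40,0,10,0]
    - [255,-40,0,25,0]
    - [255,-40,0,30,0]
    - [255,-30,0,30,0]

```text
time_s: 4.7
ee_pos: [0.4762, -0.1344, 0.2903]
orientation: [0.139, 0.694, 0.139, -0.693]
ft_force: [0.3, -0.3, 0.6]
opening: 0.006
```

Request:
carry_out:
  increments:
    - [255,0,0,0,0]
    - [255,0,0,0,0]
    - [255,0,0,0,0]
    - [255,0,0,0,0]
    - [255,0,0,0,0]

```text
time_s: 5.2
ee_pos: [0.4769, -0.1337, 0.2871]
orientation: [-0.138, -0.693, -0.139, 0.694]
ft_force: [1.1, 0.2, 0.4]
opening: 0.01
```

```bash
python3 st.py 27 -6; python3 - <<'E'
from h import *
for n in("side","wrist"):cv2.imwrite(f"pics/{n}2.png",cv2.cvtColor(read_camera(n),cv2.COLOR_RGB2BGR))
E
```

```text
t 5.2 tcp [ 476.9 -133.7  287.1] printer xy [-89.7   0.4] tip z 276.1 yaw y -67.34 F [1.07 0.22 0.41] open 0.010424817715677244 q [-0.3   0.17  1.86  0.    1.12  0.88]
cam in tool [-0.151  0.001 -0.073]
shift mm [  -0.2    6.4 -116.7]
```

View pics/side2.png

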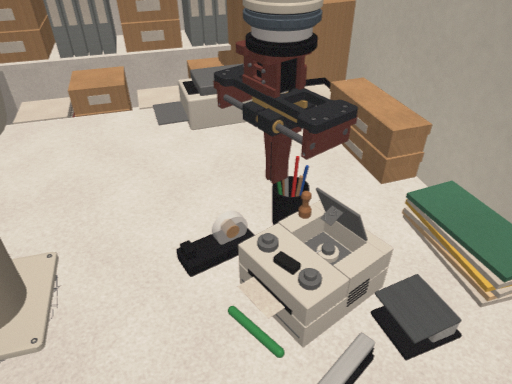

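The side view shows the hatch rising near (342,213) and the button visible at (328,250). I'll turn the tool to the planned diagonal while waiting for it to open.

Request:
carry_out:
  increments:
    - [255,0,0,0,-7]
    - [255,0,0,0,-7]
    - [255,0,0,0,-7]
    - [255,0,0,0,-7]
    - [255,0,0,0,-7]

```text
time_s: 5.8
ee_pos: [0.477, -0.134, 0.2881]
orientation: [-0.342, -0.619, -0.343, 0.619]
ft_force: [-0.9, -0.7, 1.2]
opening: 0.005
```

Request:
carry_out:
  increments:
    - [255,0,0,0,0]
    - [255,0,0,0,0]
    - [255,0,0,0,0]
    - [255,0,0,0,0]
    - [255,0,0,0,0]

```text
time_s: 6.3
ee_pos: [0.4769, -0.1341, 0.2885]
orientation: [-0.34, -0.62, -0.34, 0.62]
ft_force: [-0.4, 0.5, 0.1]
opening: 0.005
```

Request:
carry_out:
  increments:
    - [255,0,0,0,0]
    - [255,0,0,0,0]
    - [255,0,0,0,0]
    - [255,0,0,0,0]
    - [255,0,0,0,0]

```text
time_s: 6.8
ee_pos: [0.4769, -0.1342, 0.2885]
orientation: [0.341, 0.62, 0.341, -0.62]
ft_force: [-0.1, 0.1, 0.5]
opening: 0.006
```

Request:
carry_out:
  increments:
    - [255,0,0,0,0]
    - [255,0,0,0,0]
    - [255,0,0,0,0]
    - [255,0,0,0,0]
    - [255,0,0,0,0]

```text
time_s: 7.3
ee_pos: [0.4769, -0.1341, 0.2885]
orientation: [0.341, 0.62, 0.341, -0.62]
ft_force: [-0.4, -0.2, 0.6]
opening: 0.004
```

Request:
carry_out:
  increments:
    - [255,0,0,0,0]
    - [255,0,0,0,0]
    - [255,0,0,0,0]
    - [255,0,0,0,0]
    - [255,0,0,0,0]

```text
time_s: 7.8
ee_pos: [0.4769, -0.1341, 0.2885]
orientation: [0.341, 0.62, 0.341, -0.62]
ft_force: [-1.0, 1.0, -0.3]
opening: 0.005
```

```bash
python3 st.py 27 -6; python3 - <<'E'
from h import *
m=camera_model("wrist")
for n in("side","top","wrist"):cv2.imwrite(f"pics/{n}3.png",cv2.cvtColor(read_camera(n),cv2.COLOR_RGB2BGR))
a=cv2.imread('pics/side3.png')[180:330,230:400];cv2.imwrite('pics/s3.png',cv2.resize(a,None,fx=4,fy=4,interpolation=cv2.INTER_CUBIC))
a=cv2.imread('pics/top3.png')[95:245,230:420];cv2.imwrite('pics/t3.png',cv2.resize(cv2.convertScaleAbs(a,alpha=1.5),None,fx=4,fy=4,interpolation=cv2.INTER_CUBIC))
R=np.array([[np.cos(.39495),-np.sin(.39495)],[np.sin(.39495),np.cos(.39495)]]);t=np.array([.55984,-.09956])
for p in [(35,0,77)]:
    w=np.r_[R@(np.array(p[:2])/1e3)+t,p[2]/1e3]
    print(p,proj("wrist",w,m),(proj("side",w)-[230,180])*4+1.5)
# hatch corners for given angles in s3 px
for a in (1.6,1.8,2.0,2.2):
    P=[]
    for y in (47,-47):
        L=84;x=75-L*np.cos(a);z=100+L*np.sin(a);P.append(np.r_[R@[x/1e3,y/1e3]+t,z/1e3])
    print(a,np.round((proj("side",P)-[230,180])*4+1.5))
E
```

```text
t 7.8 tcp [ 476.9 -134.1  288.5] printer xy [-89.9  -0. ] tip z 277.5 yaw y -32.38 F [-1.04  0.97 -0.35] open 0.004787623062521308 q [-0.3   0.16  1.86 -0.    1.12  0.27]
cam in tool [-0.151  0.001 -0.072]
shift mm [  0.   71.9 -92.3]
(35, 0, 77) [[310.70530445  89.13631106]] [[391.93321838 266.83855747]]
1.6 [[407. -17.]
 [583.  89.]]
1.8 [[433. -26.]
 [609.  78.]]
2.0 [[457. -28.]
 [632.  73.]]
2.2 [[476. -24.]
 [650.  76.]]
```

View pics/s3.png

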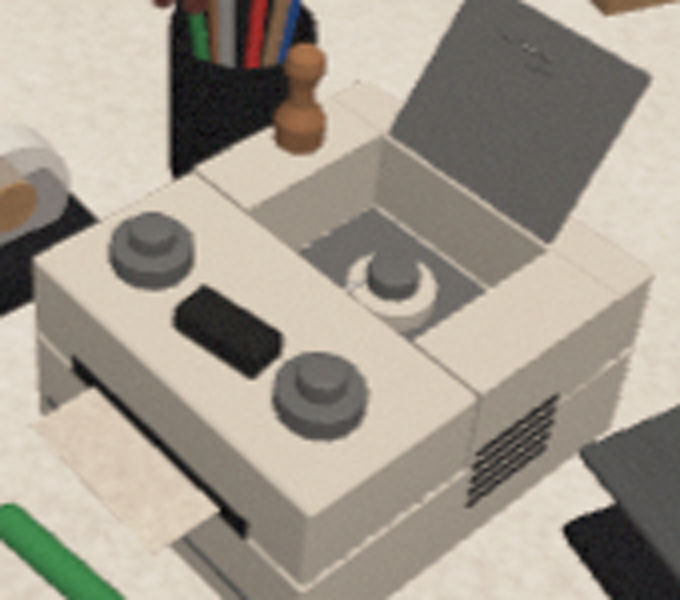

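View pics/wrist3.png

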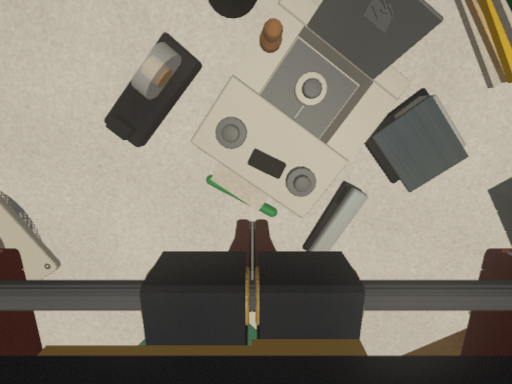

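Side crop: the hatch's free corner is at (650,76), matching the 2.2 rad prediction exactly, so it is fully open. In the wrist view the button is at (312,89), against a predicted (311,89). There is a white collar around the button, so I check its height.

```bash
python3 - <<'E'
from h import *
R=np.array([[np.cos(.39495),-np.sin(.39495)],[np.sin(.39495),np.cos(.39495)]]);t=np.array([.55984,-.09956])
for z in (55,60,65,68,71,77): print(z,((proj("side",np.r_[R@[.035,0]+t,z/1e3])-[230,180])*4+1.5)[0])
a=cv2.imread('pics/side3.png')[230:275,305:365];cv2.imwrite('pics/s4.png',cv2.resize(a,None,fx=12,fy=12,interpolation=cv2.INTER_CUBIC))
E
```

```text
55 [386.82200012 302.37965517]
60 [387.96703675 294.41758886]
65 [389.12174141 286.38829545]
68 [389.81925593 281.53809529]
71 [390.52032208 276.66319863]
77 [391.93321838 266.83855747]
```

View pics/s4.png

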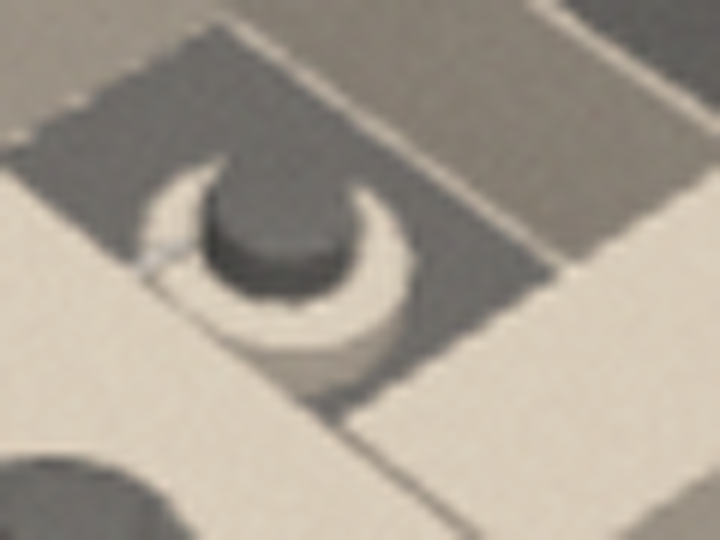

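The collar top is at about z = 67 mm, below the pressed button level of 71 mm, so it won't block the press. Next I move over the button, biased away from the stamp and hatch.

Request:
carry_out:
  increments:
    - [255,0,24,-31,0]
    - [255,0,24,-31,0]
    - [255,0,24,-31,0]
    - [255,0,0,0,0]
    - [255,0,0,0,0]

```text
time_s: 8.45
ee_pos: [0.5874, -0.0938, 0.2878]
orientation: [-0.341, -0.619, -0.341, 0.62]
ft_force: [-1.5, 0.4, -0.3]
opening: 0.008
```

```bash
python3 st.py 28 -6
```

```text
t 8.45 tcp [587.4 -93.8 287.8] printer xy [27.6 -5.3] tip z 276.8 yaw y -32.32 F [-1.5   0.37 -0.34] open 0.008327964363587697 q [-0.18  0.32  1.65 -0.    1.17  0.39]
cam in tool [-0.151  0.001 -0.073]
shift mm [-0.   0.8  0.1]
```

Descend to a tip height of about 120 mm, then look.

Request:
carry_out:
  increments:
    - [255,30,0.5,0,0]
    - [255,40,0,0,0]
    - [255,40,0,0,0]
    - [255,30,0,0,0]
    - [255,15,0,0,0]

```text
time_s: 8.95
ee_pos: [0.5851, -0.0947, 0.1311]
orientation: [-0.34, -0.618, -0.341, 0.621]
ft_force: [0.5, -0.7, 0.3]
opening: 0.008
```

Request:
carry_out:
  increments:
    - [255,0,0,0,0]
    - [255,0,0,0,0]

```text
time_s: 9.15
ee_pos: [0.5883, -0.0948, 0.1346]
orientation: [0.341, 0.62, 0.34, -0.619]
ft_force: [0.6, -0.1, -0.2]
opening: 0.006
```

```bash
python3 st.py 28 -6; python3 - <<'E'
from h import *
a=cv2.cvtColor(read_camera("side"),cv2.COLOR_RGB2BGR)[130:330,200:420]
b=cv2.cvtColor(read_camera("wrist"),cv2.COLOR_RGB2BGR)
cv2.imwrite('pics/s5.png',cv2.resize(a,None,fx=3,fy=3,interpolation=cv2.INTER_CUBIC));cv2.imwrite('pics/w5.png',b)
E
```

```text
t 9.15 tcp [588.3 -94.8 134.6] printer xy [28.1 -6.6] tip z 123.6 yaw y -32.41 F [ 0.62 -0.12 -0.19] open 0.005681734600540735 q [-0.18  0.51  1.76 -0.    0.87  0.39]
cam in tool [-0.151  0.001 -0.072]
shift mm [-0.  -0.5 -0.3]
```

View pics/s5.png

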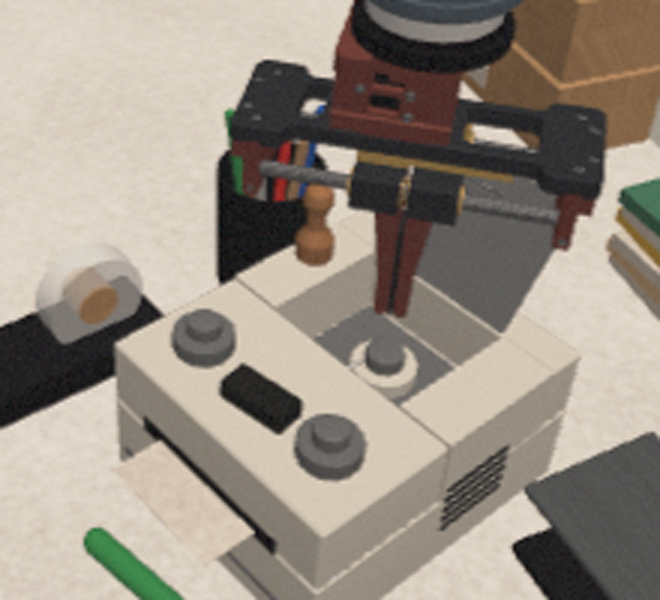

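View pics/w5.png

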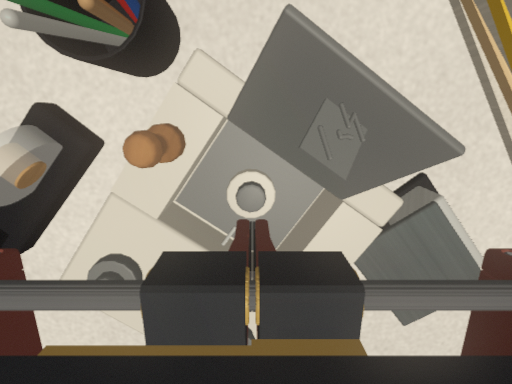

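Side crop: the fingers are centred over the well, and the stamp at (317,215) and hatch are both clear. In the wrist view the button is at (251,195), straight ahead of the fingertips. I continue down.

Request:
carry_out:
  increments:
    - [255,20,0,0,0]
    - [255,15,0,0,0]
    - [255,5,0,0,0]
    - [255,3,0,0,0]
    - [255,0,0,0,0]

```text
time_s: 9.75
ee_pos: [0.588, -0.0944, 0.0905]
orientation: [-0.341, -0.62, -0.341, 0.62]
ft_force: [0.9, 0.5, -0.4]
opening: 0.006
```

```bash
python3 st.py 28 -6; python3 - <<'E'
from h import *
a=cv2.cvtColor(read_camera("side"),cv2.COLOR_RGB2BGR)[130:330,200:420]
cv2.imwrite('pics/s6.png',cv2.resize(a,None,fx=3,fy=3,interpolation=cv2.INTER_CUBIC))
E
```

```text
t 9.75 tcp [588.  -94.4  90.5] printer xy [27.9 -6.1] tip z 79.5 yaw y -32.38 F [ 0.9   0.48 -0.36] open 0.006315585791352657 q [-0.18  0.57  1.78  0.    0.79  0.39]
cam in tool [-0.151  0.001 -0.072]
shift mm [ 0.  -0.  -0.1]
```

View pics/s6.png

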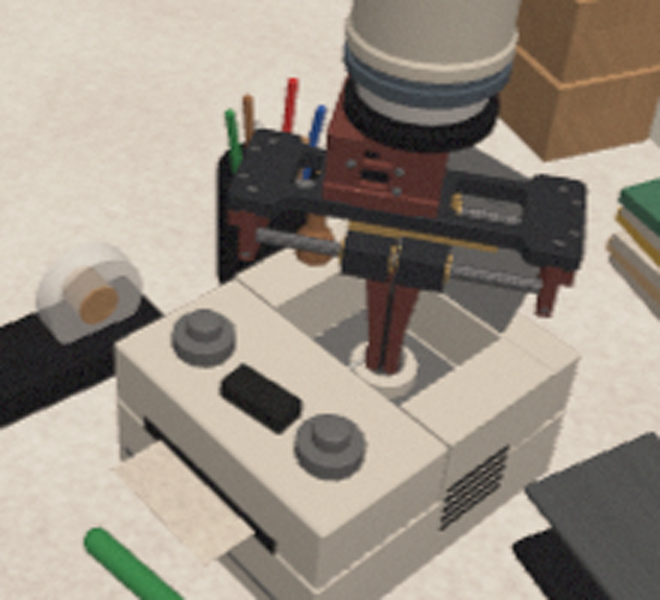

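Side crop: the fingertips are just above the button at about (385,365). The stamp stands undisturbed behind the body, and there is no contact force. Now I press.

Request:
carry_out:
  increments:
    - [255,2,0,0,0]
    - [255,2,0,0,0]
    - [255,1,0,0,0]
    - [255,0,0,0,0]

```text
time_s: 10.2
ee_pos: [0.5884, -0.0945, 0.0858]
orientation: [0.341, 0.62, 0.34, -0.619]
ft_force: [1.1, 0.4, 3.0]
opening: 0.005
```

Request:
carry_out:
  increments:
    - [255,1,0,0,0]
    - [255,1,0,0,0]
    - [255,0,0,0,0]

```text
time_s: 10.5
ee_pos: [0.5884, -0.0945, 0.0837]
orientation: [0.341, 0.62, 0.34, -0.619]
ft_force: [1.3, 0.2, 3.4]
opening: 0.006
```

Request:
carry_out:
  increments:
    - [255,1,0,0,0]
    - [255,0,0,0,0]

```text
time_s: 10.7
ee_pos: [0.5884, -0.0945, 0.0826]
orientation: [0.341, 0.62, 0.341, -0.619]
ft_force: [1.5, 0.9, 4.3]
opening: 0.006
```

Request:
carry_out:
  increments:
    - [255,0.7,0,0,0]
    - [255,0,0,0,0]

```text
time_s: 10.9
ee_pos: [0.5884, -0.0945, 0.0823]
orientation: [0.341, 0.62, 0.341, -0.619]
ft_force: [2.2, -0.4, 7.5]
opening: 0.004
```

Request:
carry_out:
  increments:
    - [255,0.7,0,0,0]
    - [255,0,0,0,0]

```text
time_s: 11.1
ee_pos: [0.5884, -0.0945, 0.0821]
orientation: [0.341, 0.62, 0.34, -0.619]
ft_force: [-0.2, -0.7, 13.5]
opening: 0.005
```

This is a firm stop at tip z ≈ 71 mm, exactly where fully down should be, at well over 5 N. I go straight up now.

Request:
carry_out:
  increments:
    - [255,-10,0,0,0]
    - [255,-25,0,0,0]
    - [255,-40,0,0,0]
    - [255,-40,0,0,0]
    - [255,-40,0,0,0]

```text
time_s: 11.6
ee_pos: [0.5864, -0.0942, 0.2367]
orientation: [-0.34, -0.619, -0.342, 0.621]
ft_force: [0.7, -0.3, 0.2]
opening: 0.002
```

Request:
carry_out:
  increments:
    - [255,-40,0,0,0]
    - [255,0,-24,31,0]
    - [255,0,-24,31,0]
    - [255,0,-24,31,0]
    - [255,0,0,0,0]

```text
time_s: 12.1
ee_pos: [0.4721, -0.1346, 0.2751]
orientation: [-0.339, -0.618, -0.341, 0.621]
ft_force: [-0.0, 0.7, 0.4]
opening: 0.007
```

Request:
carry_out:
  increments:
    - [255,0,0,0,0]
    - [255,0,0,0,0]

```text
time_s: 12.3
ee_pos: [0.4778, -0.1343, 0.276]
orientation: [0.341, 0.62, 0.341, -0.62]
ft_force: [-0.4, -0.1, 0.5]
opening: 0.001
```

```bash
python3 st.py; python3 - <<'E'
from h import *
a=cv2.cvtColor(read_camera("side"),cv2.COLOR_RGB2BGR)[150:330,220:420]
cv2.imwrite('pics/s7.png',cv2.resize(a,None,fx=3.5,fy=3.3,interpolation=cv2.INTER_CUBIC))
b=cv2.imread('pics/side3.png')[180:,230:].astype(int);c=cv2.cvtColor(read_camera("side"),cv2.COLOR_RGB2BGR)[180:,230:].astype(int)
d=abs(cv2.GaussianBlur(b.astype(np.float32),(0,0),1)-cv2.GaussianBlur(c.astype(np.float32),(0,0),1)).max(2)
print("max change",d.max(),(d>25).sum(),np.argwhere(d>25)[:5]+[180,230])
E
```

```text
t 12.3 tcp [ 477.8 -134.3  276. ] printer xy [-89.1  -0.5] tip z 265.0 yaw y -32.38 F [-0.38 -0.12  0.51] open 0.0010129367952657544 q [-0.3   0.18  1.87  0.    1.09  0.27]
cam in tool [-0.151  0.001 -0.073]
max change 152.2355 103 [[180 269]
 [180 270]
 [180 271]
 [180 272]
 [180 273]]
```

View pics/s7.png

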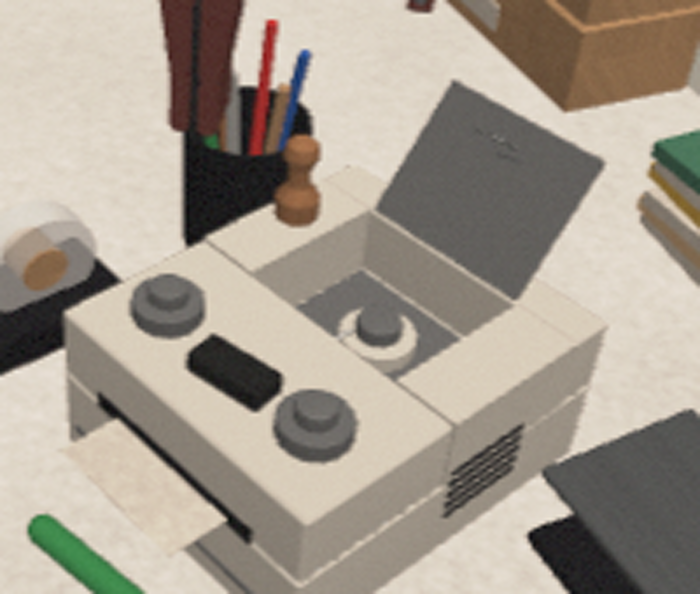

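Side crop: the hatch stands open with its corner at (603,163), and the button is back up at (380,322). The stamp, keys and eraser look unchanged. The pixels I listed from the before/after difference are at the fingers (row 180, columns 269 on). Handing in.

```bash
python3 -c "
from workcell import *
print(hand_in())"
```

```text
the job is handed in; nothing more can be done
None
```

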